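Bring the polishing cone round to the handpiece stand

TASK

On the dental bench stands a round carousel of polishing points that turns endlessly either way by the black bar grip on top. Turn it the shorter way round, never the long way, until the pointed cone faces the square dark steel handpiece stand, and leave it there, so that the technician finds the cone right beside the stand.

Things in the scene. Friction and masses are not known exactly. Their poses are not given: they have to be found in the camera images.
- carousel: Turning part of the carousel: blue disc, 144 across, with six polishing points on a circle of radius 56 and a central bar grip. Turns about its vertical axis with no end stops; light friction (0.06 N m) holds it where left. Origin on the axis, 20 above the table; z up, x points level from the axis to the cone. Points reach 51 above the origin. Its foot (160 across) is fixed.
- bar_grip (a point): Centre of the black bar to grip, on the turning axis, 80 above the origin of carousel (100 above the table). The bar is 46 long (along x, pointing at the cone), 14 thick (along y), 40 high (75 to 115 above the table). Below it is only a column of diameter 20, so there is free air round the bar. Axes as those of carousel.
- cone (a point): Middle of the pointed cone (off-white, 26 across at its foot, 33 high, point up), fixed to the carousel 56 from the turning axis. The other five points are flat wheels, small drums and a ball.
- stand_top (a point): Centre of the top of the square dark steel handpiece stand: a block 46 x 46 and 45 high with an 18 hole in its top, fixed to the table 115 to 145 from the turning axis. At the start it lies 35 to 80 degrees to one side or the other of the cone, seen from the axis. A round dark steel pot (48 across) on the other side and a low glass pot between them are not the target.
Things that resemble listed ones, but are neither listed nor needed, are in the scene too. Leave any orange or pink look-alike of the part that bears carousel alone.

How it is judged:
At the end, for the whole second after the job is handed in: The carousel is at rest with the cone facing the square stand: the centre of the stand lies in front of the cone and within 25 mm to either side of the line from the turning axis through the cone (about 11 degrees) (x of stand_top in the frame of carousel above 0.05 m and y of stand_top in the frame of carousel between -0.025 and 0.025 m and angular speed of carousel below 0.05 rad/s); the robot touches nothing.
It fails at once if the carousel is turned the long way round (the cone gets more than about 115 degrees away from the stand) (x of stand_top in the frame of carousel below -0.06 m).
It also fails if it takes over 35 s, if anything falls off the work surface, if the arm or the gripper's body presses on something with over 40 N, if the wrist force passes 120 N, or if a joint passes its speed limit or range.

ROBOT

A 6-joint arm with a two-finger parallel gripper is mounted at the origin on the work surface. World frame = base frame: x ahead of the robot, y to its left, z up, the work surface at z = 0. Lengths are in m, angles in rad, forces in N, time in s.
With the tool pointing down it reaches from about 0.3 to 0.875 m from the base axis. Payload 6.4 kg.
Tool frame: the origin (TCP) lies midway between the tips of the shut fingers; the grasp point (between the pads) lies 19 mm behind it (grasp_offset is the distance from the TCP to the grasp point, in m); z points along the fingers, y is the line along which they close (so a half turn about z gives the same grasp; the last joint's range is limited). The gripper opens to 85 mm and grips with 20 to 120 N. Pads are 22 mm wide; open, the fingers measure 114 mm over their backs; the gripper's body (76 mm by 85 mm) begins 54 mm behind the grasp point. The pads swing forward as they close: fully open they stand 13 mm farther back than shut.
Start: joints at [0.991, 0.181, 1.607, -0, 1.354, -0.206], TCP at [0.21, 0.535, 0.231] pointing down, gripper open.
Joint ranges: [-2.99, 2.99], [-0.89, 2.07], [0.3, 2.58], [-1.14, 4.28], [0, 2.63], [-3.12, 3.12]. Speed limits (rad/s): [2.57, 2.57, 3.01, 3.14, 3.14, 3.14].

INTERFACE

Orientations are given as a unit quaternion [w, x, y, z].
In Python, from bench import * gives the robot as it stands. The module is installed in compiled form; this text tells all that it offers.
- The arm moves only by the tool servo_tool, never from a script. Its argument "commands" is text: rows parted by semicolons, each of 7 numbers parted by spaces: the turn, a rotation vector about the tool's x, y, z in rad, then the shift along the tool's x, y, z in mm, then the opening, from 0 (shut) to 1 (fully open). In form: wx wy wz dx dy dz claw; .... A call has 1 to 5 rows; each row shifts and turns the commanded pose from where the row before left it, along the tool's axes as they then stand; what a row does not reach is not made up. A row lasts 1/8 s, in which the tool goes at most 62.5 mm and 10.7 degrees, less where a joint would pass 70% of its speed; a pose out of reach is approached as far as the arm can. A call with a gripper value outside its range is refused whole. The fingers move at their own pace and stop on an object; the grip force is fixed at half the most. Time passes only in rows, so rows that do not move let the fingers close. It gives the time, the measured TCP pose, the force, the opening and the grip force at its end, in the units of the state.
- get_obs(): the state, without advancing time (a new reading comes with each control period).
- camera(name): name is "side" or "top" or "wrist"; returns the picture (480x640x3 uint8, blue, green, red); there is no depth.
- calibration(name): a dict with "fx", "fy", "cx", "cy" (pixels), "R" (3x3) and "t" (3): a world point X has camera coordinates R X + t. Camera axes: x right, y down, z forward; pixel columns grow to the right and rows downward; lengths in m; the calibration is good to about 2 mm. A picture is of the moment at which its call begins: read the wrist's pose just before it. calibration takes no time and is no camera call; for the wrist camera it gives the pose at the moment of the call.
- hand_in(): hands the job in; it is judged then, once.
The state is a dict: "time_s": time; "q": joint angles; "dq": joint speeds; "joint_efforts": joint torques, N m; "eef_pos": TCP position; "eef_rot": TCP orientation; "wrist_force": force on the tool from outside, world axes, zero at the start; "torque": the same for the moment, N m; "opening": opening from 0.0 (shut) to 1.0 (fully open); "grasp_force": force on a finger pad.
Only numpy, scipy, OpenCV 4.12 (cv2) and the standard library are available. Lean on these libraries where they do the work, as an engineer would, in place of code of your own. Each camera call takes 0.05 s, during which the arm holds its last target. There are 200 camera calls.

## Working session

There is one attempt and no reset: what is moved stays moved. The work goes in short steps, Python scripts to look and compute and a tool call to move; the robot and the scene stay as the last step left them, time stands still between calls to the robot, and variables do not carry over. Pictures are saved under pics/ and viewed, at most 10 in all, crops included, and the job is handed in when it is done.

Besides the shell and the picture viewer there is one more tool, called after "Request:" as a command line: name --argument value ..., lists and objects as JSON in quotes. servo_tool: Moves the arm, as the interface text tells. Its arguments: {"type":"object","properties":{"commands":{"type":"string"}},"required":["commands"]}

```bash
mkdir -p pics
python3 - <<'E'
from bench import *
import cv2
o=get_obs();print(o['time_s'],o['eef_pos'],o['eef_rot'])
for n in('top','side'):
    cv2.imwrite(f'pics/{n}0.png',camera(n));c=calibration(n);print(n,c)
E
```

```text
0.0 [0.20962437 0.53482663 0.2304055 ] [-3.40617995e-04  1.85797011e-01  9.82587753e-01 -8.13278147e-04]
top {'fx': 540.9203819855054, 'fy': 540.9203819855054, 'cx': 316.43040427105484, 'cy': 239.71971613005766, 'R': array([[-0.01528188, -0.99985348, -0.00771249],
       [-0.99524512,  0.01595262, -0.09608674],
       [ 0.0961957 ,  0.00620743, -0.99534308]]), 't': array([-0.00593945,  0.58435098,  0.78867878])}
side {'fx': 473.2549273236287, 'fy': 473.2549273236287, 'cx': 320.76817930857766, 'cy': 241.92532037409185, 'R': array([[ 0.92685499, -0.37483008, -0.02102929],
       [-0.21808707, -0.49198462, -0.84284587],
       [ 0.3055779 ,  0.78578212, -0.537744  ]]), 't': array([-0.53247952,  0.18459807,  0.6817158 ])}
```

View pics/top0.png

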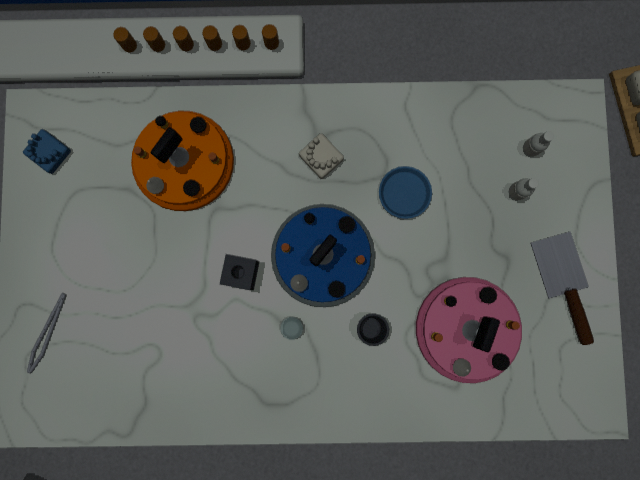

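View pics/side0.png

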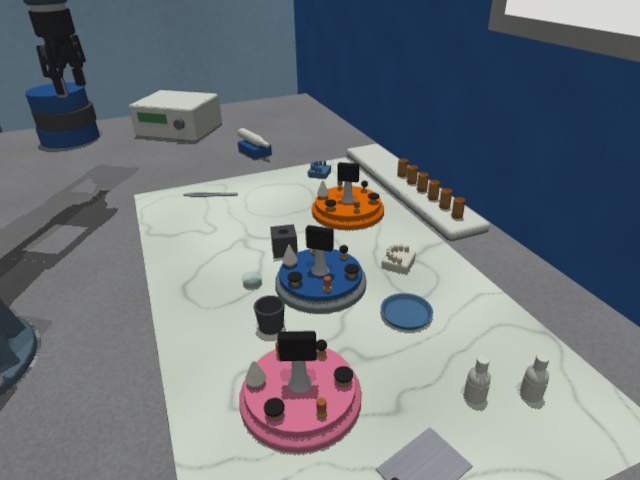

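The top view shows these carousels:
- The blue one, disc at (323,253), cone at (299,284) and bar at (323,250). This is the one wanted.
- An orange look-alike at (182,160).
- A pink look-alike at (469,330).

For the stand there is the square dark block with a hole at (240,271), the round dark pot at (373,329) and the glass pot at (292,327). The square block at (240,271) fits the description. I'll check it in one close crop and measure.

```bash
cat > h.py <<'E'
from bench import *
import cv2, numpy as np
def ray(n,uv,z,c=None):
    c=c or calibration(n);R,t=np.array(c['R']),np.array(c['t'])
    d=R.T@np.array([(uv[0]-c['cx'])/c['fx'],(uv[1]-c['cy'])/c['fy'],1]);o=-R.T@t
    return o+d*(z-o[2])/d[2]
E
python3 - <<'E'
from h import *
im=cv2.imread('pics/top0.png')
h=cv2.cvtColor(im,cv2.COLOR_BGR2HSV)
m=cv2.inRange(h,(100,150,60),(125,255,255));m[:,:265]=0;m[:,380:]=0;m[:200]=0;m[310:]=0
c=np.vstack([k for k in cv2.findContours(m,0,1)[0] if len(k)>20]);hull=cv2.convexHull(c);e=cv2.fitEllipse(hull)
print('disc',e,ray('top',e[0],.036), 'diam', np.linalg.norm(ray('top',(e[0][0]-e[1][0]/2,e[0][1]),.036)-ray('top',(e[0][0]+e[1][0]/2,e[0][1]),.036)))
cv2.imwrite('pics/crop.png',cv2.resize(im[195:345,205:395],None,fx=4,fy=4,interpolation=2))
E
```

```text
disc ((322.463623046875, 254.1690216064453), (94.20111846923828, 94.59757995605469), 104.34293365478516) [ 0.56163305 -0.02380131  0.036     ] diam 0.14048312676505825
```

View pics/crop.png

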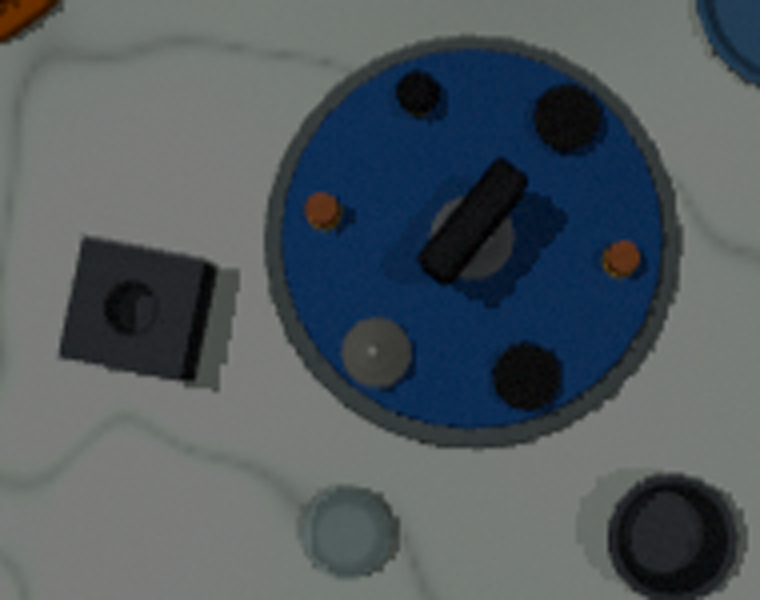

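The crop confirms the choice. The stand's top centre is at full-image (239,272), the cone tip at (298,283) and the bar top centre at (323,250).

Run:
```python
from h import *
f=lambda u,v:(205+u/4,195+v/4)
A=ray('top',f(473,221),.115);C=ray('top',f(372,352),.071);S=ray('top',f(136,309),.045)
b1=ray('top',f(513.5,169),.115);b2=ray('top',f(433,273),.115)
print('axis',A,'cone',C,np.linalg.norm((C-A)[:2]),'stand',S,np.linalg.norm((S-A)[:2]))
an=lambda v:np.degrees(np.arctan2(v[1],v[0]))
print('cone ang',an(C-A),'bar',an(b2-b1),np.linalg.norm(b2-b1),'stand',an(S-A))
from scipy.spatial.transform import Rotation as Rr
o=get_obs();q=o['eef_rot'];M=Rr.from_quat([q[1],q[2],q[3],q[0]]).as_matrix();print(M.round(3),an(M[:,1]))
print('tool shift to axis', M.T@(np.array([A[0],A[1],.088])-o['eef_pos'])*1000, o['q'])
```

```text
axis [ 0.56140465 -0.02458833  0.115     ] cone [0.51873481 0.01175437 0.071     ] 0.05604914408938826 stand [0.53628804 0.09949005 0.045     ] 0.12659497234356937
cone ang 139.57833783968732 bar 141.4049512715637 0.04434317612361113 stand 101.44348385166194
[[-0.931  0.365 -0.001]
 [ 0.365  0.931 -0.001]
 [ 0.    -0.002 -1.   ]] 68.58278414415959
tool shift to axis [-531.7914571  -392.16781836  142.91681022] [ 9.90711712e-01  1.81488489e-01  1.60789022e+00 -5.79646708e-06
  1.35382380e+00 -2.06282173e-01]
```

The numbers agree with the description: cone radius 56 mm, stand distance 127 mm, cone at about 141° and stand at about 101°. So the turn is about 39° clockwise seen from above. Approaching now.

Request:
servo_tool --commands "0 0 0 -40 -29.5 0 1;0 0 0 -40 -29.5 0 1;0 0 0 -40 -29.5 0 1;0 0 0 -40 -29.5 0 1;0 0 0 -40 -29.5 0 1"

```text
time_s: 0.72
eef_pos: [0.3427, 0.3235, 0.231]
eef_rot: [-0.0, 0.186, 0.983, -0.0]
wrist_force: [0.0, 0.2, 0.0]
opening: 0.997
grasp_force: 0.0
```

Request:
servo_tool --commands "0 0 0 -40 -29.5 0 1;0 0 0 -40 -29.5 0 1;0 0 0 -40 -29.5 0 1;0 0 0 -40 -29.5 0 1;0 0 0 -40 -29.5 0 1"

```text
time_s: 1.35
eef_pos: [0.4751, 0.1131, 0.2311]
eef_rot: [-0.0, 0.186, 0.983, 0.0]
wrist_force: [0.9, 1.2, -0.2]
opening: 1.001
grasp_force: 0.0
```

Request:
servo_tool --commands "0 0 0 -40 -29.5 0 1;0 0 0 -40 -29.5 0 1;0 0 0 -40 -29.5 0 1;0 0 0.15 0 0 0 1;0 0 0.157 0 0 0 1"

```text
time_s: 1.98
eef_pos: [0.5538, -0.0124, 0.2305]
eef_rot: [-0.001, 0.337, 0.942, -0.0]
wrist_force: [-0.3, -0.1, 0.5]
opening: 0.998
grasp_force: 0.0
```

Request:
servo_tool --commands "0 0 0 0 0 0 1"

```text
time_s: 2.1
eef_pos: [0.5537, -0.0117, 0.2307]
eef_rot: [-0.001, 0.333, 0.943, -0.0]
wrist_force: [-0.3, 1.0, -0.1]
opening: 1.0
grasp_force: 0.0
```

```bash
cat > st.py <<'E'
from h import *
from scipy.spatial.transform import Rotation as Rr
o=get_obs();q=o['eef_rot'];M=Rr.from_quat([q[1],q[2],q[3],q[0]]).as_matrix()
print(o['time_s'],o['eef_pos'],'y ang',np.degrees(np.arctan2(M[1,1],M[0,1])),'z',M[:,2].round(3))
print('shift',M.T@(np.array([.5615,-.0243,.086])-o['eef_pos'])*1000)
E
python3 st.py; python3 -c "
from h import *
cv2.imwrite('pics/w1.png',camera('wrist'))"
```

```text
2.1 [ 0.55372854 -0.0116867   0.23072782] y ang 51.05329920291703 z [-0.001  0.    -1.   ]
shift [-14.11359395  -4.86120985 144.71630382]
```

View pics/w1.png

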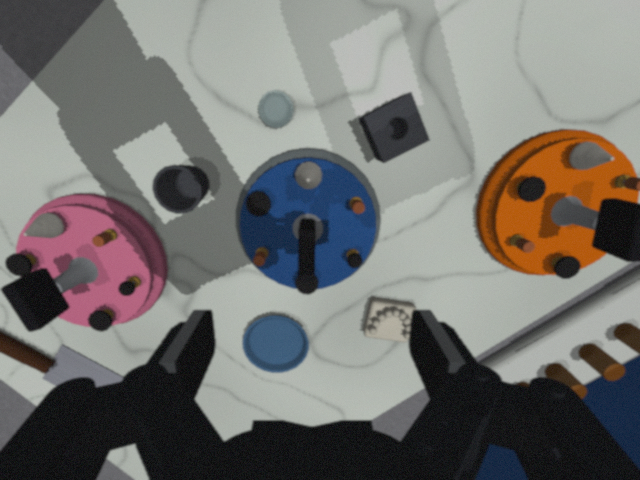

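The wrist view shows the bar at (307,250), upright in the picture and so parallel to the pads, with the cone at (308,175) and the stand at (396,127). Next is centring and descending.

Request:
servo_tool --commands "0 0 0 -14 -5 0 1;0 0 0 0 0 35 1;0 0 0 0 0 35 1;0 0 0 0 0 35 1;0 0 0 0 0 25 1"

```text
time_s: 2.78
eef_pos: [0.5615, -0.0248, 0.0996]
eef_rot: [-0.001, 0.333, 0.943, -0.0]
wrist_force: [-0.1, -0.1, 0.3]
opening: 0.997
grasp_force: 0.0
```

Request:
servo_tool --commands "0 0 0 0 0 15 1;0 0 0 0 0 0 1"

```text
time_s: 3.02
eef_pos: [0.5613, -0.0244, 0.0854]
eef_rot: [-0.001, 0.334, 0.943, -0.0]
wrist_force: [0.7, 0.6, 0.6]
opening: 0.999
grasp_force: 0.0
```

```bash
python3 st.py
```

```text
3.025 [ 0.56128215 -0.02444546  0.08539343] y ang 51.02632253818961 z [-0.002  0.    -1.   ]
shift [-0.07684835  0.24958081 -0.60692214]
```

Request:
servo_tool --commands "0 0 0 0 0 0 0;0 0 0 0 0 0 0;0 0 0 0 0 0 0;0 0 0 0 0 0 0;0 0 0 0 0 0 0"

```text
time_s: 3.65
eef_pos: [0.562, -0.0243, 0.0869]
eef_rot: [0.0, 0.334, 0.943, 0.0]
wrist_force: [-2.1, 0.8, 4.4]
opening: 0.15
grasp_force: 59.9
```

Request:
servo_tool --commands "0 0 0 0 0 0 0;0 0 0 0 0 0 0"

```text
time_s: 3.9
eef_pos: [0.562, -0.0243, 0.0869]
eef_rot: [0.0, 0.334, 0.943, 0.0]
wrist_force: [-1.9, 0.3, 5.7]
opening: 0.154
grasp_force: 60.0
```

Gripped with little side force. Turning 39° (0.68 rad) clockwise.

Request:
servo_tool --commands "0 0 0.08 0 0 0 0;0 0 0.12 0 0 0 0;0 0 0.12 0 0 0 0;0 0 0.12 0 0 0 0;0 0 0.12 0 0 0 0"

```text
time_s: 4.53
eef_pos: [0.5629, -0.0237, 0.0869]
eef_rot: [0.001, 0.583, 0.813, 0.001]
wrist_force: [3.3, 4.1, 2.0]
opening: 0.155
grasp_force: 59.7
```

Request:
servo_tool --commands "0 0 0.08 0 0 0 0;0 0 0.04 0 0 0 0;0 0 0 0 0 0 0;0 0 0 0 0 0 0"

```text
time_s: 5.03
eef_pos: [0.5631, -0.0236, 0.0869]
eef_rot: [0.001, 0.629, 0.777, 0.001]
wrist_force: [3.9, 3.3, 1.3]
opening: 0.153
grasp_force: 59.7
```

```bash
python3 st.py; python3 -c "
from h import *
cv2.imwrite('pics/t2.png',cv2.resize(camera('top')[195:345,205:395],None,fx=4,fy=4,interpolation=2))"
```

```text
5.025 [ 0.56309199 -0.023647    0.08693676] y ang 12.029075683078014 z [ 0.003  0.001 -1.   ]
shift [-0.30698235 -1.69609252  0.93133157]
```

View pics/t2.png

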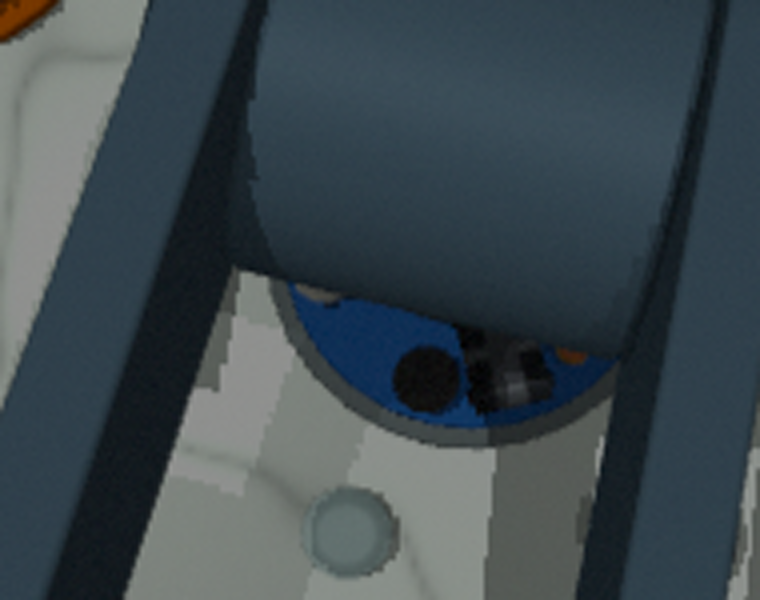

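The carousel has followed: the cone edge is at crop (320,288), mostly hidden under the arm. I'll release, lift and check.

Request:
servo_tool --commands "0 0 0 0 0 0 1;0 0 0 0 0 0 1;0 0 0 0 0 0 1;0 0 0 0 0 0 1;0 0 0 0 0 0 1"

```text
time_s: 5.7
eef_pos: [0.5617, -0.0243, 0.0863]
eef_rot: [-0.0, 0.629, 0.777, -0.0]
wrist_force: [0.2, 0.5, -0.1]
opening: 0.999
grasp_force: 0.0
```

Request:
servo_tool --commands "0 0 0 0 0 -20 1;0 0 0 0 0 -40 1;0 0 0 0 0 -40 1;0 0 0 0 0 -30 1;0 0 0 0 0 0 1"

```text
time_s: 6.32
eef_pos: [0.5635, -0.0247, 0.2193]
eef_rot: [0.003, 0.629, 0.777, 0.001]
wrist_force: [-0.5, -0.1, 0.2]
opening: 1.001
grasp_force: 0.0
```

```bash
python3 st.py; python3 -c "
from h import *
print(calibration('wrist'))
cv2.imwrite('pics/w2.png',camera('wrist'))"
```

```text
6.325 [ 0.56350626 -0.02472332  0.21928317] y ang 12.036321630868315 z [ 0.006 -0.002 -1.   ]
shift [  1.18825214  -2.57857494 133.26870364]
{'fx': 341.3610654953363, 'fy': 341.3610654953363, 'cx': 311.76043067939275, 'cy': 243.49396575092138, 'R': array([[ 0.9778158 ,  0.20938082,  0.00599369],
       [ 0.19627038, -0.92583479,  0.32296729],
       [ 0.07317232, -0.31462614, -0.94639115]]), 't': array([-0.54700623, -0.17306406,  0.31940245])}
```

View pics/w2.png

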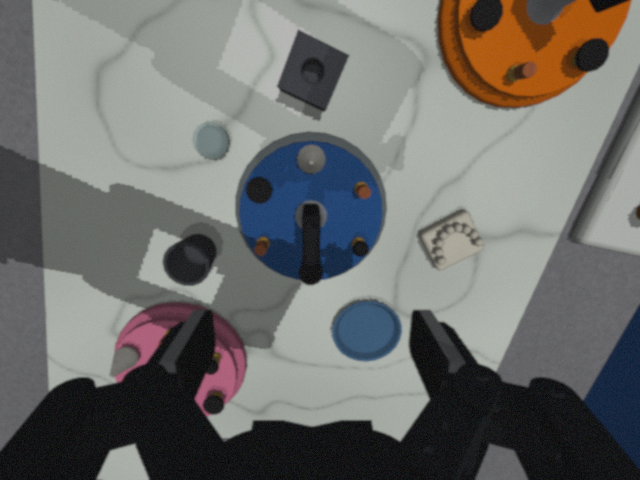

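The axis is at (312,212), the cone at (312,157) and the stand hole at (313,69). They are in line, so the cone faces the square stand. The arm is clear and touching nothing, so I'm handing in.

```bash
python3 -c "
from bench import *
print(hand_in())"
```

```text
the job is handed in; nothing more can be done
None
```

I turned the carousel about 39° the short way (clockwise seen from above); the last wrist view showed the cone in line with the square stand and the arm clear, and I handed the job in at about 6.4 s, with no verdict returned.

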